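# Seat the vacuum box lid and hold the pump plunger half drawn

### The arm

A 6-joint arm with a two-finger parallel gripper is mounted at the origin on the work surface. World frame = base frame: x ahead of the robot, y to its left, z up, the work surface at z = 0. Lengths are in mm, angles in rad, forces in N, time in s.
With the tool pointing down it reaches from about 325 to 775 mm from the base axis. Payload 5.5 kg.
Tool frame: the origin (TCP) lies at the very end of the fingers, on their centre line; the grasp point (between the pads) lies 19 mm behind it; z points along the fingers, y is the line along which they close (so a half turn about z gives the same grasp; the last joint's range is limited). The gripper opens to 85 mm and grips with 20 to 120 N. Pads are 22 mm wide; open, the fingers measure 114 mm over their backs; the gripper's body (76 mm by 85 mm) begins 54 mm behind the grasp point. The pads swing forward as they close: fully open they stand 13 mm farther back than shut.
Start: joints at [-1.2, 0.091, 1.231, -0, 1.82, -0.057], TCP at [248.923, -545.943, 231.275] pointing down, gripper open.
Joint ranges: [-2.87, 2.87], [-0.86, 2.18], [0.17, 2.46], [-1.51, 4.65], [0.06, 2.69], [-2.65, 2.65]. Speed limits (rad/s): [2.57, 2.57, 3.01, 3.14, 3.14, 3.14].

### API

Orientations are given as a rotation vector (axis times angle).
In Python, from bench import manip, imaging, job gives the robot as it stands.
- The arm moves only by the tool arm_command, never from a script. Its argument "series" is a list of rows, each an object with "slide": the shift along the tool's x, y, z as a fraction of full scale, a list of three; "turn": the turn, a rotation vector about the tool's x, y, z as a fraction of full scale, a list of three; "hand": the gripper's target within -1 to 1 (fully open at 1, half-way at 0, shut at -1). In form: [{"slide": [dx, dy, dz], "turn": [rx, ry, rz], "hand": hand}, ...]. A call has 1 to 8 rows; each row shifts and turns the commanded pose from where the row before left it, along the tool's axes as they then stand; what a row does not reach is not made up. Full scale, the value 1, is 0.15 m for a shift and 60 degrees for a turn. A row lasts 1/8 s, in which the tool goes at most 62.5 mm and 10.7 degrees, less where a joint would pass 70% of its speed; a pose out of reach is approached as far as the arm can. A call with a number of a shift or a turn outside -1 to 1 is refused whole. A call with a gripper value outside its range is refused whole. The fingers move at their own pace and stop on an object; "squeeze" is the grip in N (left out, the last holds). Time passes only in rows, so rows that do not move let the fingers close. It gives the time, the measured TCP pose, the force, the opening and the grip force at its end, in the units of the state.
- manip.state(): the state, without advancing time (a new reading comes with each control period).
- imaging.grab_frame(name): name is "side" or "top"; returns a dict with "img" (384x512x3 uint8, blue, green, red), "depth" (384x512 float32, mm along the optical axis (not along the pixel's ray), 0 where there is no reading), "vfov" (degrees; the focal length in pixels is half the picture's height over the tangent of half this angle, whatever the lens; pixels are square), "cx", "cy" (the principal point, pixels), "T" (4x4, takes a point from camera to world coordinates). Camera axes: x right, y down, z forward; pixel columns grow to the right and rows downward; lengths in mm; the calibration is good to about 2 mm. A picture is of the moment at which its call begins.
- job.job_done(): hands the job in; it is judged then, once.
The state is a dict: "clock": time; "joint_positions": joint angles; "joint_vel": joint speeds; "tau": joint torques, N m; "position": TCP position; "tool_rot": TCP orientation; "force": force on the tool from outside, world axes, zero at the start; "moment": the same for the moment, N m; "opening": opening from 0.0 (shut) to 1.0 (fully open); "grip_force": force on a finger pad.
Only numpy, scipy, OpenCV 4.12 (cv2) and the standard library are available. Lean on these libraries where they do the work, as an engineer would, in place of code of your own. Each camera call takes 0.05 s, during which the arm holds its last target. There are 200 camera calls.

### The job

Before you touch the pump, press the blue lid of the food box fully home (the white round pad on its bare end is the place to press). Then take the pump's black knob and draw the plunger gently straight up out of its snug bore, without lifting the lid or wedging the rod, until the whole red band on the rod has just come clear of the grey collar (4 cm of travel in all; not much further), and finish still holding it there, so that I can close the vent. Leave the pot, the jar and the green bottle where they stand.

Things in the scene. Friction and masses are not known exactly. Their poses are not given: they have to be found in the camera images.
- container: Vacuum food box fixed to the counter: tan tub 210 x 140 mm, 78 mm high, on a black rubber foot, under a blue lid 216 x 146 mm. Origin at the centre of the tub's underside, z up; x runs along its length towards the pump (pump axis at x = +55 mm, press pad at x = -55 mm, both at y = 0). It never moves.
- lid (a joint): How far the lid has been pressed down, m: starts 0 to 0.003 (5 to 8 mm proud of the tub, white gasket showing), 0.008 = fully home against the rim. The lid slides straight down and up; it stays where it is left, because its seal rubs with about 8 N (some 6 N of push moves it down, some 10 N of pull lifts it again).
- press_pad (a point): Centre of the top face of the white round press pad (48 mm across, 3 mm high) on the blue lid's bare end; z up. It rides with the lid; when the lid is fully home this point is 91 mm above the counter.
- collar (a point): Centre of the bore's mouth, on the top face of the pump's square grey collar (46 x 46 mm), 12 mm above the lid's blue top; z up along the bore. It rides with the lid (100 mm above the counter when the lid is home). The bore is 75 mm deep, 25 mm wide, closed below.
- knob (a point): Centre (half-way up) of the plunger's round black knob, 40 mm across and 30 mm tall; z up along the rod. 29 mm above collar while the plunger is pushed in (14 mm of white rod shows between collar and knob). Let go, the plunger slides back in.
- plunger: The loose plunger, about 0.12 kg: knob on a white rod 24 mm across, 89 mm long, resting on the bore's floor. Origin at the centre of the rod's lower end (104 mm below knob), z up. A red band 10 mm tall is painted on the rod, hidden at first; its lower edge comes level with the collar's top when the plunger is drawn 36 mm out (knob 65 mm above collar).
- pot: Bystander: open copper pot 170 mm across, 90 mm high, brass handles to 246 mm; origin at the centre of its underside.
- jar: Bystander: white jar with black cap, 68 mm across, 100 mm high; origin at the centre of its underside.
- can: Bystander: green glass bottle with white cap, 64 mm across, 130 mm high; origin at the centre of its underside.
Not all that is in view belongs to the job. There is more than one size of the plunger; the one meant has the size given above.

How it is judged:
By the outcome, as a careful person would: the job done as asked, in the order asked, and still so for the second after the job is handed in, while the arm keeps its last pose, push and grip.
It also fails if it takes over 43 s, if anything falls off the work surface, if the arm or the gripper's body presses on something with over 40 N, if the wrist force passes 120 N, or if a joint passes its speed limit or range.

## Working session

There is one attempt and no reset: what is moved stays moved. The work goes in short steps, Python scripts to look and compute and a tool call to move; the robot and the scene stay as the last step left them, time stands still between calls to the robot, and variables do not carry over. Pictures are saved under pics/ and viewed, at most 10 in all, crops included, and the job is handed in when it is done.

Besides the shell and the picture viewer there is one more tool, called after "Call:" by a JSON object that holds its "method" and its "body", one argument or row to a line. arm_command: Moves the arm, as the interface text tells. Its arguments: {"type":"object","properties":{"series":{"type":"array","items":{"type":"object","properties":{"slide":{"type":"array","items":{"type":"number"}},"turn":{"type":"array","items":{"type":"number"}},"hand":{"type":"number"}}}},"squeeze":{"type":"number"}},"required":["series"]}

```bash
mkdir -p pics
cat > h.py <<'E'
import numpy as np,cv2
from bench import manip,imaging,job
def K(f):
    h=f["img"].shape[0]; return h/2/np.tan(np.radians(f["vfov"])/2)
def ray(f,u,v,z):
    F=K(f);d=f["T"][:3,:3]@np.array([(u-f["cx"])/F,(v-f["cy"])/F,1]);o=f["T"][:3,3]
    return o+d*(z-o[2])/d[2]
def pts(f):
    F=K(f);v,u=np.indices(f["depth"].shape);d=f["depth"]
    p=np.stack([(u-f["cx"])/F*d,(v-f["cy"])/F*d,d],-1)
    return p@f["T"][:3,:3].T+f["T"][:3,3]
E
python3 - <<'E'
from h import *
for n in("side","top"):
    f=imaging.grab_frame(n); np.save(n+".npy",f,allow_pickle=True)
    cv2.imwrite(f"pics/{n}0.png",f["img"]); print(n,f["T"].round(2).tolist(),f["vfov"],f["cx"],f["cy"])
s=manip.state();print(s)
E
```

```text
side [[-0.97, -0.16, 0.17, 399.57], [-0.23, 0.7, -0.68, 795.3], [-0.0, -0.7, -0.72, 924.89], [0.0, 0.0, 0.0, 1.0]] 49.06710415656709 259.2363527923352 185.6921092552854
top [[-0.01, -0.99, 0.14, 445.24], [-1.0, 0.01, 0.01, 21.83], [-0.01, -0.14, -0.99, 1078.66], [0.0, 0.0, 0.0, 1.0]] 57.135177195980646 255.9376632521774 188.73441164434436
{'clock': 0.1, 'joint_positions': array([-1.19972576e+00,  9.17783570e-02,  1.23177868e+00, -1.91542072e-05,
        1.81978761e+00, -5.67014327e-02]), 'joint_vel': array([ 0.00145178, -0.00158391, -0.00182582,  0.00082086,  0.00054018,
        0.00194627]), 'tau': array([ 2.78267158e-03, -4.60216963e+01, -4.19217288e+01,  4.96825066e-05,
        1.06774017e-02,  2.68546393e-05]), 'position': array([ 248.80671513, -545.70295138,  230.25959266]), 'tool_rot': array([-3.06832003e+00, -6.66457249e-01,  4.59349885e-04]), 'force': array([ 0.07922111,  0.07884853, -0.4988517 ]), 'moment': array([ 0.02330783, -0.04356038,  0.09936651]), 'grip_force': 0.0, 'opening': 0.997940429244428}
```

View pics/side0.png

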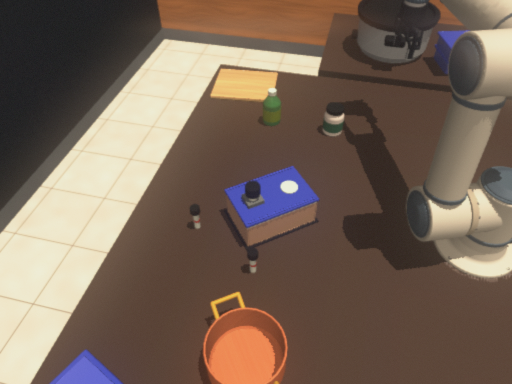

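View pics/top0.png

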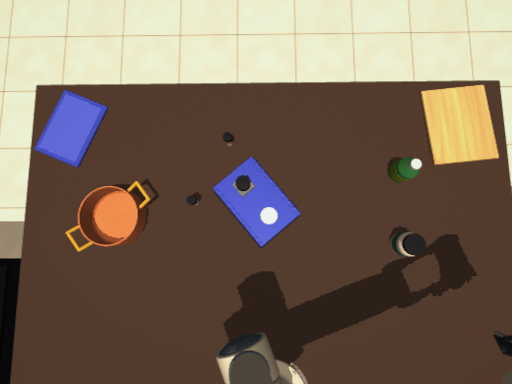

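Side view: the pump knob is at (252,188) on the box, and the white pad is at (289,187). The look-alikes are two loose small plungers at (195,210) and (252,255), and a spare blue lid at (85,370). In the top view the knob is at (243,184), the pad at (269,215), the loose plungers at (228,138) and (193,200), and the spare lid at (72,128). I choose the knob in the grey collar on the tan tub.

Run:
```python
from h import *
L={}
def comp(m,u,v):
    n,l,s,c=cv2.connectedComponentsWithStats(m.astype(np.uint8))
    k=min(range(1,n),key=lambda i:np.hypot(*(c[i]-[u,v]))+(s[i,4]<15)*1e3); return l==k,c[k],s[k]
for n,pu,pk in(("side",(289,187),(252,188)),("top",(269,215),(243,184))):
    f=np.load(n+".npy",allow_pickle=True).item();im=f["img"].astype(int);P=pts(f)
    m,c,s=comp(im.min(2)>150,*pu); print(n,"pad",c,s,"ray94",ray(f,*c,97).round(1),"depth",np.median(P[m],0).round(1))
    m,c,s=comp(im.max(2)<45 if n=="top" else im.max(2)<45,*pk); print("knob",c,s,ray(f,*c,150).round(1),np.median(P[m],0).round(1), np.percentile(P[m][:,2],[10,50,90]).round(1))
    b=(im[...,0]>110)&(im[...,2]<90)&(im[...,1]<90);m,c,s=comp(b,(pu[0]+pk[0])/2,(pu[1]+pk[1])/2)
    pp=P[m];pp=pp[pp[:,2]>60];print("lid z",np.median(pp[:,2]),len(pp))
    if n=="top":
        q=cv2.findContours(m.astype(np.uint8),0,2)[0];q=max(q,key=cv2.contourArea)[:,0]
        w=np.array([ray(f,u,v,94)[:2] for u,v in q],np.float32);print("lidrect",cv2.minAreaRect(w))
f=np.load("side.npy",allow_pickle=True).item();a=f["img"][150:270,180:330]
g=np.load("top.npy",allow_pickle=True).item()["img"][120:255,180:330]
cv2.imwrite("pics/c.png",cv2.resize(np.vstack([a,g]),None,fx=2.3,fy=2.3,interpolation=2))
```

```text
side pad [288.69892473 186.32795699] [280 180  18  14 186] ray94 [512.3  -2.4  97. ] depth [512.5  -0.9  98.5]
knob [229.5        219.27272727] [224 211  11  17  22] [622.  188.7 150. ] [663.7  75.    3.4] [1.5 3.4 5.6]
lid z 95.53077556921363 2542
top pad [268.59591837 215.2244898 ] [260 207  18  18 245] ray94 [512.5  -1.8  97. ] depth [513.   -2.7  98. ]
knob [242.73793103 182.68965517] [236 176  14  15 145] [596.   67.6 150. ] [595.3  66.9 151. ] [147.9 151.  152.8]
lid z 95.1970666878176 503
lidrect ((555.120361328125, 33.41869354248047), (215.80584716796875, 146.1497039794922), 39.668941497802734)
```

View pics/c.png

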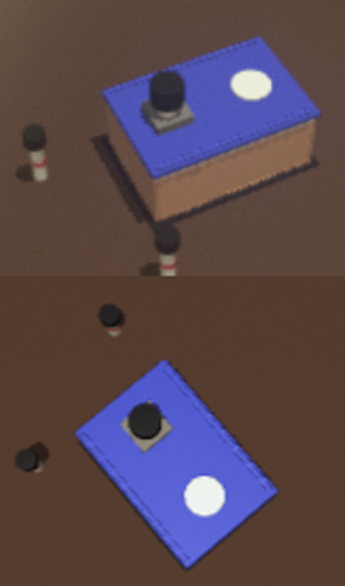

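The crop confirms it: the black knob sits in the grey collar on the tub, and the white pad is on the bare end. The pad is at about (512.6,-1.8,98), the pump axis at about (597,68), and the lid has about 7 mm to go. I'll shut the fingers and go over the pad.

Call:
{"method": "arm_command", "body": {
  "series": [
    {"slide": [0.194,-0.16,0],"turn": [0,0,0],"hand": -1},
    {"slide": [0.194,-0.16,0],"turn": [0,0,0],"hand": -1},
    {"slide": [0.194,-0.16,0],"turn": [0,0,0],"hand": -1},
    {"slide": [0.194,-0.16,0],"turn": [0,0,0],"hand": -1},
    {"slide": [0.194,-0.16,0],"turn": [0,0,0],"hand": -1},
    {"slide": [0.194,-0.16,0],"turn": [0,0,0],"hand": -1},
    {"slide": [0.194,-0.16,0],"turn": [0,0,0],"hand": -1},
    {"slide": [0.194,-0.16,0],"turn": [0,0,0],"hand": -1}
  ],
  "squeeze": 20
}}

```text
clock: 1.1
position: [381.4, -273.4, 230.8]
tool_rot: [-3.069, -0.667, 0.001]
force: [0.5, -0.3, 0.1]
opening: -0.001
grip_force: 0.0
```

Call:
{"method": "arm_command", "body": {
  "series": [
    {"slide": [0.194,-0.16,0],"turn": [0,0,0],"hand": -1},
    {"slide": [0.194,-0.16,0],"turn": [0,0,0],"hand": -1},
    {"slide": [0.194,-0.16,0],"turn": [0,0,0],"hand": -1},
    {"slide": [0.194,-0.16,0],"turn": [0,0,0],"hand": -1},
    {"slide": [0.194,-0.16,0],"turn": [0,0,0],"hand": -1},
    {"slide": [0.194,-0.16,0],"turn": [0,0,0],"hand": -1},
    {"slide": [0.194,-0.16,0],"turn": [0,0,0],"hand": -1},
    {"slide": [0.194,-0.16,0],"turn": [0,0,0],"hand": -1}
  ]
}}

```text
clock: 2.1
position: [513.5, -2.2, 230.8]
tool_rot: [-3.07, -0.667, 0.001]
force: [-0.0, -0.8, 0.4]
opening: 0.0
grip_force: 0.0
```

Call:
{"method": "arm_command", "body": {
  "series": [
    {"slide": [0,0,0],"turn": [0,0,0],"hand": -1},
    {"slide": [0,0,0],"turn": [0,0,0],"hand": -1}
  ]
}}

```text
clock: 2.35
position: [513.0, -3.7, 230.9]
tool_rot: [3.07, 0.667, -0.002]
force: [-0.4, 0.5, 0.3]
opening: -0.006
grip_force: 0.0
```

Call:
{"method": "arm_command", "body": {
  "series": [
    {"slide": [0,0,0.21],"turn": [0,0,0],"hand": -1},
    {"slide": [0,0,0.21],"turn": [0,0,0],"hand": -1},
    {"slide": [0,0,0.21],"turn": [0,0,0],"hand": -1},
    {"slide": [0,0,0.17],"turn": [0,0,0],"hand": -1},
    {"slide": [0,0,0.04],"turn": [0,0,0],"hand": -1},
    {"slide": [0,0,0],"turn": [0,0,0],"hand": -1}
  ]
}}

```text
clock: 3.1
position: [513.2, -4.1, 105.8]
tool_rot: [3.07, 0.665, 0.0]
force: [1.3, 0.3, 0.3]
opening: 0.001
grip_force: 0.0
```

Call:
{"method": "arm_command", "body": {
  "series": [
    {"slide": [0,0,0.01],"turn": [0,0,0],"hand": -1},
    {"slide": [0,0,0.01],"turn": [0,0,0],"hand": -1},
    {"slide": [0,0,0.01],"turn": [0,0,0],"hand": -1},
    {"slide": [0,0,0.01],"turn": [0,0,0],"hand": -1}
  ]
}}

```text
clock: 3.6
position: [513.3, -3.3, 99.4]
tool_rot: [3.07, 0.667, 0.0]
force: [0.8, 0.0, 0.4]
opening: 0.002
grip_force: 0.0
```

Call:
{"method": "arm_command", "body": {
  "series": [
    {"slide": [0,0,0.01],"turn": [0,0,0],"hand": -1},
    {"slide": [0,0,0.01],"turn": [0,0,0],"hand": -1}
  ]
}}

```text
clock: 3.85
position: [513.3, -3.4, 96.9]
tool_rot: [3.07, 0.667, 0.001]
force: [-2.9, -0.0, 4.3]
opening: 0.0
grip_force: 2.4
```

Call:
{"method": "arm_command", "body": {
  "series": [
    {"slide": [0,0,0.01],"turn": [0,0,0],"hand": -1},
    {"slide": [0,0,0.01],"turn": [0,0,0],"hand": -1},
    {"slide": [0,0,0],"turn": [0,0,0],"hand": -1}
  ]
}}

```text
clock: 4.22
position: [513.3, -3.4, 93.2]
tool_rot: [-3.07, -0.667, -0.0]
force: [-1.9, 0.0, 3.7]
opening: 0.0
grip_force: 1.9
```

Call:
{"method": "arm_command", "body": {
  "series": [
    {"slide": [0,0,0.01],"turn": [0,0,0],"hand": -1},
    {"slide": [0,0,0.01],"turn": [0,0,0],"hand": -1},
    {"slide": [0,0,0],"turn": [0,0,0],"hand": -1}
  ]
}}

```text
clock: 4.6
position: [513.3, -3.4, 91.0]
tool_rot: [3.07, 0.667, 0.001]
force: [-4.1, 0.4, 8.2]
opening: -0.003
grip_force: 4.1
```

Call:
{"method": "arm_command", "body": {
  "series": [
    {"slide": [0,0,0.01],"turn": [0,0,0],"hand": -1},
    {"slide": [0,0,0],"turn": [0,0,0],"hand": -1}
  ]
}}

```text
clock: 4.85
position: [513.3, -3.4, 90.9]
tool_rot: [3.07, 0.667, 0.002]
force: [-7.2, 0.0, 15.0]
opening: -0.002
grip_force: 7.4
```

Call:
{"method": "arm_command", "body": {
  "series": [
    {"slide": [0,0,0.01],"turn": [0,0,0],"hand": -1},
    {"slide": [0,0,0],"turn": [0,0,0],"hand": -1}
  ]
}}

```text
clock: 5.1
position: [513.4, -3.4, 90.9]
tool_rot: [3.069, 0.667, 0.003]
force: [-11.2, 0.2, 22.4]
opening: 0.002
grip_force: 10.7
```

Call:
{"method": "arm_command", "body": {
  "series": [
    {"slide": [0,0,-0.1],"turn": [0,0,0],"hand": -1},
    {"slide": [0,0,-0.25],"turn": [0,0,0],"hand": -1},
    {"slide": [0,0,-0.25],"turn": [0,0,0],"hand": -1},
    {"slide": [0,0,-0.25],"turn": [0,0,0],"hand": -1},
    {"slide": [-0.2,0,0],"turn": [0,0,0],"hand": 1},
    {"slide": [-0.2,0,0],"turn": [0,0,0],"hand": 1}
  ]
}}

```text
clock: 5.85
position: [458.5, -28.6, 214.7]
tool_rot: [3.07, 0.667, 0.0]
force: [-0.6, -0.3, 0.4]
opening: 0.42
grip_force: 0.0
```

Run:
```python
from h import *
I=[]
for n in("side","top"):
    f=imaging.grab_frame(n); np.save(n+"1.npy",f,allow_pickle=True);im=f["img"].astype(int);P=pts(f)
    r=np.hypot(P[...,0]-597,P[...,1]-68)
    dark=im.max(2)<75
    for nm,m in(("knobtop",dark&(r<30)&(P[...,2]>137)&(P[...,2]<152)),("knob all",dark&(r<30)&(P[...,2]>112)&(P[...,2]<152))):
        v,u=np.nonzero(m)
        if len(u): 
            (c,rad)=cv2.minEnclosingCircle(np.stack([u,v],1).astype(np.float32)); print(n,nm,len(u),c,rad,"ray144",ray(f,*c,144).round(1),ray(f,u.mean(),v.mean(),143).round(1),P[m].mean(0).round(1))
    b=(im[...,0]>90)&(im[...,2]<80)&(im[...,1]<80)&(P[...,2]>60)&(r<150);print("lid z",np.median(P[b][:,2]))
    g=(im.max(2)-im.min(2)<45)&(im.max(2)>75)&(r<42)&(P[...,2]>94)&(P[...,2]<108);v,u=np.nonzero(g);print("collar n",len(u))
    u,v=(250,195) if n=="side" else (243,184)
    I.append(cv2.resize(f["img"][v-30:v+30,u-35:u+35],None,fx=8,fy=8,interpolation=0)[:, :480][:,:560])
cv2.imwrite("pics/d.png",cv2.resize(np.hstack(I),None,fx=.7,fy=.7))
```

```text
side knobtop 143 (252.5, 188.64285278320312) 7.016846656799316 ray144 [594.9  72.4 144. ] [595.2  71.1 143. ] [595.   71.8 143.9]
side knob all 224 (252.5, 191.25) 8.961824417114258 ray144 [592.6  81.4 144. ] [592.6  80.4 143. ] [593.9  75.6 137.8]
lid z 88.39418124065998
collar n 124
top knobtop 159 (242.72222900390625, 182.8333282470703) 7.203071594238281 ray144 [596.6  68.  144. ] [596.8  68.5 143. ] [596.7  68.4 143.9]
top knob all 171 (242.7882843017578, 183.19369506835938) 7.526115417480469 ray144 [595.6  67.8 144. ] [595.7  68.1 143. ] [595.7  68.1 142.9]
lid z 88.54721565274355
collar n 81
```

View pics/d.png

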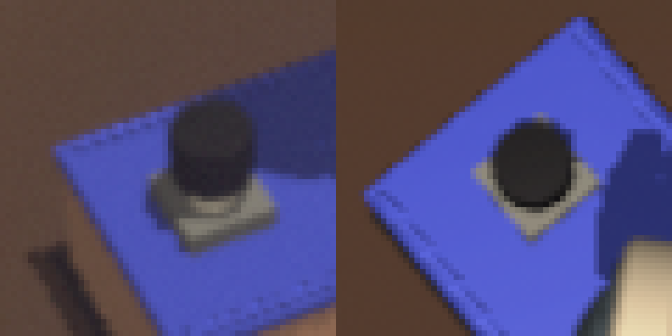

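The crop shows the lid home (88.4 mm), with the knob in the collar at side (252,189) and top (243,183), i.e. (596.8,68.3).

Call:
{"method": "arm_command", "body": {
  "series": [
    {"slide": [0.222,-0.041,0],"turn": [0,0,0],"hand": 1},
    {"slide": [0.222,-0.041,0],"turn": [0,0,0],"hand": 1},
    {"slide": [0.222,-0.041,0],"turn": [0,0,0],"hand": 1},
    {"slide": [0.222,-0.041,0],"turn": [0,0,0],"hand": 1},
    {"slide": [0.222,-0.041,0],"turn": [0,0,0],"hand": 1},
    {"slide": [0,0,0],"turn": [0,0,0],"hand": 1},
    {"slide": [0,0,0],"turn": [0,0,0],"hand": 1}
  ]
}}

```text
clock: 6.82
position: [597.3, 68.7, 214.0]
tool_rot: [3.07, 0.667, -0.002]
force: [0.7, -0.4, -0.1]
opening: 0.994
grip_force: 0.0
```

Call:
{"method": "arm_command", "body": {
  "series": [
    {"slide": [0,0,0.2],"turn": [0,0,0],"hand": 1},
    {"slide": [0,0,0.2],"turn": [0,0,0],"hand": 1},
    {"slide": [0,0,0.15],"turn": [0,0,0],"hand": 1},
    {"slide": [0,0,0.1],"turn": [0,0,0],"hand": 1},
    {"slide": [0,0,0.04],"turn": [0,0,0],"hand": 1},
    {"slide": [0,0,0],"turn": [0,0,0],"hand": 1},
    {"slide": [0,0,0],"turn": [0,0,0],"hand": 1}
  ]
}}

```text
clock: 7.7
position: [597.9, 68.8, 112.6]
tool_rot: [3.07, 0.667, 0.003]
force: [0.3, 0.5, 0.5]
opening: 1.001
grip_force: 0.0
```

Call:
{"method": "arm_command", "body": {
  "series": [
    {"slide": [0,0,0],"turn": [0,0,0],"hand": 0.2},
    {"slide": [0,0,0],"turn": [0,0,0],"hand": 0.1},
    {"slide": [0,0,0],"turn": [0,0,0],"hand": 0.03}
  ],
  "squeeze": 20
}}

```text
clock: 8.07
position: [597.5, 68.8, 111.4]
tool_rot: [3.07, 0.667, 0.0]
force: [-0.3, 0.7, -0.5]
opening: 0.518
grip_force: 0.0
```

Call:
{"method": "arm_command", "body": {
  "series": [
    {"slide": [0,0,0],"turn": [0,0,0],"hand": -0.02},
    {"slide": [0,0,0],"turn": [0,0,0],"hand": -0.06},
    {"slide": [0,0,0],"turn": [0,0,0],"hand": -0.1},
    {"slide": [0,0,0],"turn": [0,0,0],"hand": -0.3}
  ]
}}

```text
clock: 8.57
position: [597.4, 68.7, 111.4]
tool_rot: [3.07, 0.667, 0.0]
force: [0.3, -0.5, 0.8]
opening: 0.463
grip_force: 20.3
```

Run:
```python
from h import *
s=manip.state();print(s["moment"],s["force"],s["position"],s["opening"],s["grip_force"])
```

```text
[-0.02547943 -0.05252068 -0.01465849] [ 0.2934964  -0.51210998  0.84979183] [597.44330241  68.73955229 111.35017598] 0.4631958881628961 20.325991809368134
```

Gripped, with almost no side force. I'll draw it slowly.

Call:
{"method": "arm_command", "body": {
  "series": [
    {"slide": [0,0,0],"turn": [0,0,0],"hand": -0.5},
    {"slide": [0,0,-0.01],"turn": [0,0,0],"hand": -0.5},
    {"slide": [0,0,-0.01],"turn": [0,0,0],"hand": -0.5},
    {"slide": [0,0,-0.01],"turn": [0,0,0],"hand": -0.5},
    {"slide": [0,0,0],"turn": [0,0,0],"hand": -0.5}
  ],
  "squeeze": 30
}}

```text
clock: 9.2
position: [597.5, 68.8, 115.9]
tool_rot: [3.07, 0.667, 0.0]
force: [-0.2, -0.7, -1.9]
opening: 0.46
grip_force: 30.3
```

Call:
{"method": "arm_command", "body": {
  "series": [
    {"slide": [0,0,-0.01],"turn": [0,0,0],"hand": -0.5},
    {"slide": [0,0,-0.01],"turn": [0,0,0],"hand": -0.5},
    {"slide": [0,0,-0.01],"turn": [0,0,0],"hand": -0.5},
    {"slide": [0,0,0],"turn": [0,0,0],"hand": -0.5}
  ]
}}

```text
clock: 9.7
position: [597.5, 68.8, 120.5]
tool_rot: [3.07, 0.667, 0.001]
force: [0.4, 0.2, -0.5]
opening: 0.46
grip_force: 30.3
```

Call:
{"method": "arm_command", "body": {
  "series": [
    {"slide": [0,0,-0.01],"turn": [0,0,0],"hand": -0.5},
    {"slide": [0,0,-0.01],"turn": [0,0,0],"hand": -0.5},
    {"slide": [0,0,-0.01],"turn": [0,0,0],"hand": -0.5},
    {"slide": [0,0,-0.01],"turn": [0,0,0],"hand": -0.5},
    {"slide": [0,0,-0.01],"turn": [0,0,0],"hand": -0.5},
    {"slide": [0,0,-0.01],"turn": [0,0,0],"hand": -0.5},
    {"slide": [0,0,0],"turn": [0,0,0],"hand": -0.5}
  ]
}}

```text
clock: 10.58
position: [597.5, 68.8, 129.5]
tool_rot: [3.07, 0.667, 0.001]
force: [-0.3, -0.3, 0.1]
opening: 0.457
grip_force: 30.3
```

Run:
```python
from h import *
s=manip.state();print(s["moment"],s["force"],s["position"])
f=imaging.grab_frame("side");cv2.imwrite("pics/e.png",cv2.resize(f["img"][135:235,200:330],None,fx=5,fy=5,interpolation=2))
im=f["img"].astype(int);P=pts(f);r=np.hypot(P[...,0]-597,P[...,1]-68)
b=(im[...,0]>90)&(im[...,2]<80)&(im[...,1]<80)&(P[...,2]>60)&(r<150);print("lid z",np.median(P[b][:,2]))
```

```text
[0.0133267  0.04723028 0.00211281] [-0.3418882  -0.32116485  0.05272315] [597.50106195  68.78159888 129.49851619]
lid z 88.58989789817315
```

View pics/e.png

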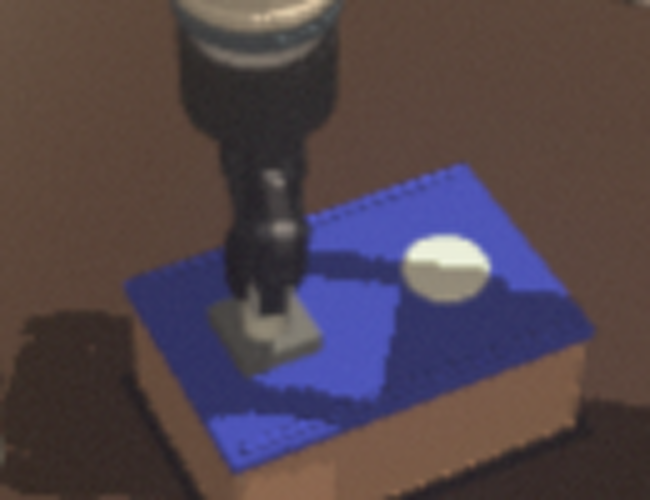

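The crop shows the fingers on the knob, the lid still down, and some rod showing at (265,315). I need to check numerically that the knob rose with the fingers.

Run:
```python
from h import *
f=imaging.grab_frame("side");F=K(f);Ti=np.linalg.inv(f["T"])
for nm,p in dict(collar=(597,68,100),tcp=(597.5,68.8,129.5),knobbot_now=(597,88,132),knobbot_slip=(597,88,114),knobtop_slip=(597,88,144),rodfront_c=(597,80,100),pad=(513,-2,91),knobtop_now=(597,88,162)).items():
    q=Ti@np.array([*p,1]);u,v=F*q[0]/q[2]+f["cx"],F*q[1]/q[2]+f["cy"];print(nm,"crop",round((u-200)*5),round((v-135)*5))
s=[manip.state()["force"][2] for _ in range(3)];print(s)
cv2.imwrite("pics/f.png",cv2.resize(f["img"][160:215,225:285],None,fx=10,fy=10,interpolation=2))
```

```text
collar crop 262 319
tcp crop 260 282
knobbot_now crop 251 305
knobbot_slip crop 252 329
knobtop_slip crop 251 289
rodfront_c crop 256 335
pad crop 442 265
knobtop_now crop 250 265
[np.float64(-1.4124875962157997), np.float64(-1.4124875962157997), np.float64(-1.4124875962157997)]
```

View pics/f.png

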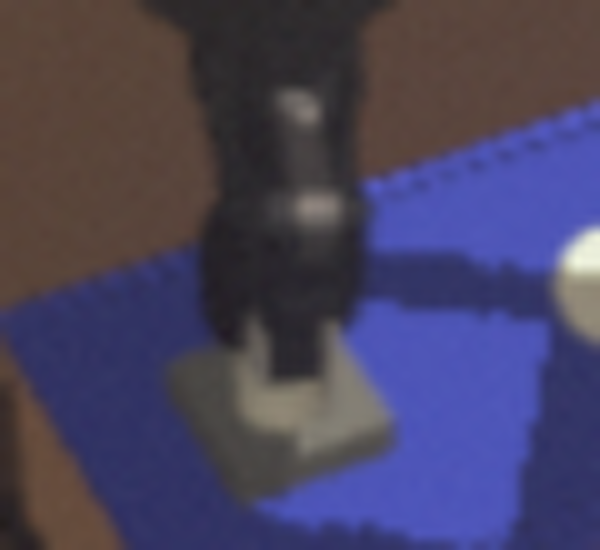

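The knob's lower edge is where an 18 mm rise would put it (not slipped), with white rod showing below. I'll draw it on.

Call:
{"method": "arm_command", "body": {
  "series": [
    {"slide": [0,0,-0.01],"turn": [0,0,0],"hand": -0.5},
    {"slide": [0,0,-0.01],"turn": [0,0,0],"hand": -0.5},
    {"slide": [0,0,-0.01],"turn": [0,0,0],"hand": -0.5},
    {"slide": [0,0,-0.01],"turn": [0,0,0],"hand": -0.5},
    {"slide": [0,0,-0.01],"turn": [0,0,0],"hand": -0.5},
    {"slide": [0,0,-0.01],"turn": [0,0,0],"hand": -0.5},
    {"slide": [0,0,-0.01],"turn": [0,0,0],"hand": -0.5}
  ]
}}

```text
clock: 11.55
position: [597.4, 68.8, 139.9]
tool_rot: [3.07, 0.667, -0.0]
force: [0.0, 0.1, -1.0]
opening: 0.46
grip_force: 30.3
```

Call:
{"method": "arm_command", "body": {
  "series": [
    {"slide": [0,0,-0.01],"turn": [0,0,0],"hand": -0.5},
    {"slide": [0,0,-0.01],"turn": [0,0,0],"hand": -0.5},
    {"slide": [0,0,-0.01],"turn": [0,0,0],"hand": -0.5},
    {"slide": [0,0,-0.01],"turn": [0,0,0],"hand": -0.5},
    {"slide": [0,0,-0.01],"turn": [0,0,0],"hand": -0.5},
    {"slide": [0,0,-0.01],"turn": [0,0,0],"hand": -0.5},
    {"slide": [0,0,0],"turn": [0,0,0],"hand": -0.5},
    {"slide": [0,0,0],"turn": [0,0,0],"hand": -0.5}
  ]
}}

```text
clock: 12.55
position: [597.4, 68.7, 148.7]
tool_rot: [-3.07, -0.667, 0.0]
force: [0.7, -0.8, -1.0]
opening: 0.462
grip_force: 30.3
```

Run:
```python
from h import *
f=imaging.grab_frame("side")
im=f["img"].astype(int);P=pts(f);r=np.hypot(P[...,0]-597,P[...,1]-68)
b=(im[...,0]>90)&(im[...,2]<80)&(im[...,1]<80)&(P[...,2]>60)&(r<150);print("lid z",np.median(P[b][:,2]))
red=(im[...,2]>im[...,1]*1.8)&(im[...,2]>70)&(r<40)&(P[...,2]>95);v,u=np.nonzero(red)
print(len(u),P[red].mean(0),np.percentile(P[red][:,2],[5,95]) if len(u) else 0, manip.state()["position"],manip.state()["moment"])
cv2.imwrite("pics/g.png",cv2.resize(f["img"][150:215,220:290],None,fx=8,fy=8,interpolation=2))
```

```text
lid z 88.41109634414198
17 [594.76938549  76.89950992 105.19465128] [100.09171901 108.48344433] [597.37374663  68.76072862 148.69889341] [-0.01142453 -0.0091691  -0.01034898]
```

View pics/g.png

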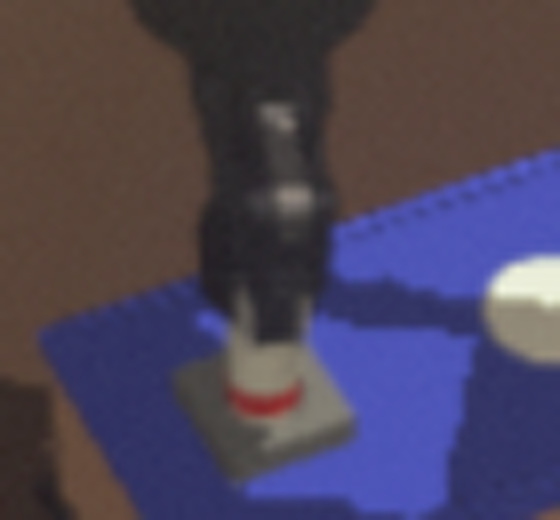

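The red band shows at crop (265,400), just out of the collar at about 37 mm of travel. 2.7 mm remains.

Call:
{"method": "arm_command", "body": {
  "series": [
    {"slide": [0,0,-0.01],"turn": [0,0,0],"hand": -0.5},
    {"slide": [0,0,-0.008],"turn": [0,0,0],"hand": -0.5},
    {"slide": [0,0,0],"turn": [0,0,0],"hand": -0.5},
    {"slide": [0,0,0],"turn": [0,0,0],"hand": -0.5},
    {"slide": [0,0,0],"turn": [0,0,0],"hand": -0.5}
  ]
}}

```text
clock: 13.22
position: [597.4, 68.8, 151.4]
tool_rot: [-3.07, -0.667, 0.0]
force: [-0.0, 0.2, -0.2]
opening: 0.462
grip_force: 30.3
```

Run:
```python
from h import *
f=imaging.grab_frame("side")
im=f["img"].astype(int);P=pts(f);r=np.hypot(P[...,0]-597,P[...,1]-68)
b=(im[...,0]>90)&(im[...,2]<80)&(im[...,1]<80)&(P[...,2]>60)&(r<150);print("lid z",np.median(P[b][:,2]))
red=(im[...,2]>im[...,1]*1.6)&(im[...,2]>70)&(r<40)&(P[...,2]>95);v,u=np.nonzero(red)
print(len(u),P[red].mean(0),np.percentile(P[red][:,2],[5,95]))
cv2.imwrite("pics/i.png",cv2.resize(f["img"][150:215,220:290],None,fx=8,fy=8,interpolation=2))
```

```text
lid z 88.5763633537482
17 [594.96492793  77.19250441 108.90451186] [103.24359405 112.57492202]
```

View pics/i.png

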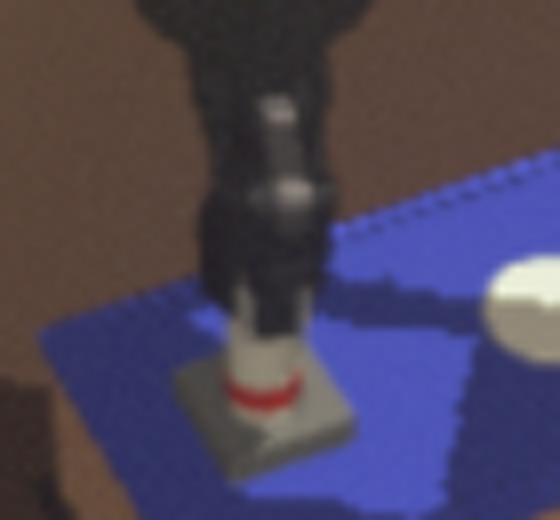

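The whole red band, at crop (265,393), is clear with white rod below it. The lid is still home at 88.5 mm, so I'm handing in.

```bash
python3 -c "
from bench import job
print(job.job_done())"
```

```text
the job is handed in; nothing more can be done
None
```

I pressed the lid fully home, then drew the plunger 40 mm straight up; the red band is just clear of the collar, the lid stayed down, and the arm is still holding the knob for you to close the vent.

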